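Find the inner pot that nests in the stirred bath

TASK

Of the three lidded inner pots, find by trying the one that nests fully home in the bath on the stirrer, its flange flat on the bath's rim, and leave it there, with the other two standing upright on the table. Once it is nested, hold the stirrer's jog button fully down for at least two seconds, then let it go. Keep the pots upright and do not disturb the other things on the table.

Things in the scene. Friction and masses are not known exactly. Their poses are not given: they have to be found in the camera images.
- pot_slim: Loose slim deep inner pot, aluminium, 0.2-0.4 kg, standing. Round skirt 40 mm across, 60 mm deep, 2 mm chamfer at its foot; on it a flange 80 mm across, 5 mm thick. Dark wooden bar handle over it along the body's x: 60 long, 12 wide (y), 14 tall, 87 to 101 mm above the underside, on 7 mm posts at x = +-24 mm. Origin: centre of underside. Home: flange on the rim, underside 60 mm below it.
- pot_middle: Loose middle inner pot, aluminium, 0.2-0.4 kg, standing. Round skirt 50 mm across, 45 mm deep, 2 mm chamfer at its foot; on it a flange 80 mm across, 5 mm thick. Dark wooden bar handle over it along the body's x: 60 long, 12 wide (y), 14 tall, 72 to 86 mm above the underside, on 7 mm posts at x = +-24 mm. Origin: centre of underside. Home: flange on the rim, underside 45 mm below it.
- pot_wide: Loose wide shallow inner pot, aluminium, 0.2-0.4 kg, standing. Round skirt 60 mm across, 30 mm deep, 2 mm chamfer at its foot; on it a flange 80 mm across, 5 mm thick. Dark wooden bar handle over it along the body's x: 60 long, 12 wide (y), 14 tall, 57 to 71 mm above the underside, on 7 mm posts at x = +-24 mm. Origin: centre of underside. Home: flange on the rim, underside 30 mm below it.
- bath_mouth (a point): Centre of the mouth of the bath on the stirrer, level with its rim, 105 mm above the table; turns with the stirrer. The bath is a fixed steel cylinder 90 mm across and 75 mm tall with a round flat-bottomed well. Which of three such baths, alike outside, stands here differs from start to start.
- bath_foot (a point): Centre of the bath's foot, on the stirrer's top. The wells of the three baths: 45 mm wide, 63 deep; 55 wide, 48 deep; 65 wide, 33 deep. Each takes just one pot home, with 2.5 mm to spare all round and 3 mm below; a wrong pot is too wide to enter, or bottoms out with its flange 12 mm or more above the rim.
- stirrer: Fixed grey stirrer base, a slab 205 mm (x) by 112 mm (y) by 30 mm tall. Origin: centre of its underside, on the table. The bath stands at x = +48 mm on it, the jog button at x = -68 mm. The two spare baths stand on a 30 mm dark board at the back of the table, farther off than 0.75 m; leave them alone.
- jog_top (a point): Centre of the top of the grey round jog button (30 mm across), on a black housing on the stirrer; press straight down. The point moves with the button.
- jog (a joint): Travel of the jog button in m: 0 when released, 0.006 fully down (takes 4.5 N); a spring returns it.
- muller: Bystander, loose: pale glass muller, 52 mm across, 92 mm tall, origin at the centre of its underside. Leave alone.
- dropper: Bystander, loose: amber dropper bottle, 30 mm across, 98 mm tall, origin at the centre of its underside. Leave alone.
- spice_jar: Bystander, loose: small jar with white lid, 44 mm across, 59 mm tall, origin at the centre of its underside. Leave alone.
- stone: Bystander, loose: grey stone, 38 x 50 x 32 mm, origin at the centre of its underside. Leave alone.
- dye_jar: Fixed bystander: wide glass jar of dye, 86 mm across, 126 mm tall, origin at the centre of its underside.
- cauldron: Fixed bystander: small black cauldron, 86 mm across, 49 mm tall, origin at the centre of its underside.

How it is judged:
By the outcome, as a careful person would: the job done as asked, in the order asked, and still so for the second after the job is handed in, with the robot touching nothing.
It also fails if it takes over 72 s, if anything falls off the work surface, if the arm or the gripper's body presses on something with over 40 N, if the wrist force passes 120 N, or if a joint passes its speed limit or range.

ROBOT

A 7-joint arm with a two-finger parallel gripper is mounted at the origin on a cart in front of the work surface, level with it; the furniture and walls round the work are solid. World frame = base frame: x ahead of the robot, y to its left, z up, the work surface at z = 0. Lengths are in mm, angles in rad, forces in N, time in s.
With the tool pointing down it reaches from about 425 to 800 mm from the base axis. Payload 8.3 kg.
Tool frame: the origin (TCP) lies on the centre line of the jaws, within the pads' length; the fingertips stand 19 mm ahead of it and the grasp point (between the pads) is the TCP (manip.tip_extent is the distance from the TCP to the fingertips, in mm); z points along the fingers, y is the direction in which the jaws open and shut (so a half turn about z gives the same grasp; the last joint's range is limited). The gripper opens to 85 mm and grips with 20 to 120 N. Pads are 22 mm wide; open, the fingers measure 114 mm over their backs; the gripper's body (76 mm by 85 mm) begins 54 mm behind the grasp point. The pads swing forward as they close: fully open they stand 13 mm farther back than shut.
Start: joints at [1.216, 0.383, 0.016, 1.37, -0.006, 1.388, -0.046], TCP at [179.835, -598.551, 250.279] pointing down, gripper open.
Joint ranges: [-2.95, 2.95], [-0.25, 2.06], [-1.52, 1.56], [0.18, 2.33], [-1.44, 4.58], [0.02, 2.06], [-3.01, 3.01]. Speed limits (rad/s): [2.39, 2.39, 3.01, 3.01, 3.14, 3.14, 3.14].

INTERFACE

Orientations are given as a unit quaternion [x, y, z, w].
In Python, from workcell import manip gives the robot as it stands.
- The arm moves only by the tool drive_tool, never from a script. Its argument "rows" is a list of rows, each an object of numbers: "fingers": the opening, from 0 (shut) to 1 (fully open); "tx", "ty", "tz": the shift along the tool's x, y, z in mm; "roll": the turn about the tool's z in rad. A call has 1 to 20 rows; each row shifts and turns the commanded pose from where the row before left it, along the tool's axes as they then stand; what a row does not reach is not made up. A row lasts 1/10 s, in which the tool goes at most 50 mm and 8.59 degrees, less where a joint would pass 70% of its speed; a pose out of reach is approached as far as the arm can. A call is refused whole if a number of a shift passes 50 or a number of a turn 0.15, either way. A call with a gripper value outside its range is refused whole. The fingers move at their own pace and stop on an object; "squeeze" is the grip in N (left out, the last holds). Time passes only in rows, so rows that do not move let the fingers close. It gives the time, the measured TCP pose, the force and the opening at its end, in the units of the state.
- manip.sense(): the state, without advancing time (a new reading comes with each control period).
- manip.capture(name): name is "side" or "top" or "wrist"; returns the picture (480x640x3 uint8, red, green, blue); there is no depth.
- manip.get_calibration(name): a dict with "mtx" (3x3 intrinsics, pixels), "dist" ([k1, k2, p1, p2, k3] as OpenCV has them; the pictures are not rectified), "cam_to_world" (4x4, takes a point from camera to world coordinates); the wrist camera has in their place "tool_from_camera" (4x4, takes a point from camera to tool coordinates, whose origin is the TCP and whose axes are the flange's). Camera axes: x right, y up, looking along -z (the intrinsics and any distortion apply to the point x, -y, -z); pixel columns grow to the right and rows downward; lengths in mm; the calibration is good to about 2 mm. A picture is of the moment at which its call begins: read the wrist's pose just before it. get_calibration takes no time and is no camera call.
- manip.job_done(): hands the job in, once; it reports no verdict.
The state is a dict: "time": time; "qpos": joint angles; "joint_vel": joint speeds; "effort": joint torques, N m; "position": TCP position; "tool_rot": TCP orientation; "wrist_force": force on the tool from outside, world axes, zero at the start; "ft_torque": the same for the moment, N m; "gripper_width": opening from 0.0 (shut) to 1.0 (fully open).
Only numpy, scipy, OpenCV 4.12 (cv2) and the standard library are available. Lean on these libraries where they do the work, as an engineer would, in place of code of your own. Each camera call takes 0.05 s, during which the arm holds its last target.

## Working session

There is one attempt and no reset: what is moved stays moved. The work goes in short steps, Python scripts to look and compute and a tool call to move; the robot and the scene stay as the last step left them, time stands still between calls to the robot, and variables do not carry over. Pictures are saved under pics/ and viewed, and the job is handed in when it is done.

Besides the shell and the picture viewer there is one more tool, called after "Request:" in YAML: its name, and indented under it one key for each argument. drive_tool: Moves the arm, as the interface text tells. Its arguments: {"type":"object","properties":{"rows":{"type":"array","items":{"type":"object","properties":{"fingers":{"type":"number"},"tx":{"type":"number"},"ty":{"type":"number"},"tz":{"type":"number"},"roll":{"type":"number"}}}},"squeeze":{"type":"number"}},"required":["rows"]}

```bash
ls; mkdir -p pics
python3 - <<'E'
from workcell import manip
import cv2
s=manip.sense();print(s)
for n in("top","side","wrist"):
    im=manip.capture(n);cv2.imwrite(f"pics/{n}0.png",im[:,:,::-1]);
    c=manip.get_calibration(n);print(n,c)
E
```

```text
pics
{'time': 0.0, 'qpos': array([ 1.2160567 ,  0.38422114,  0.0164014 ,  1.37117577, -0.00633622,
        1.38821951, -0.04648817]), 'joint_vel': array([-2.16752039e-04,  2.03140544e-03,  2.26167723e-06, -7.78555628e-04,
        1.89854902e-03,  1.98155720e-03, -6.80578825e-05]), 'effort': array([ 7.51951502e-04, -6.27601433e+01,  8.44890196e-01, -3.71813142e+01,
        1.66991749e-02,  1.43932644e-02, -3.16404089e-05]), 'position': array([ 179.71360275, -598.10238541,  249.27987481]), 'tool_rot': array([ 9.89368944e-01,  1.45423920e-01, -1.48953818e-04, -9.76282195e-04]), 'wrist_force': array([-0.4771856 ,  0.79116488, -0.82745898]), 'ft_torque': array([ 0.02753301, -0.02337858,  0.02490749]), 'gripper_width': 0.9993848576041523}
top {'mtx': array([[461.47994642,   0.        , 319.14387225],
       [  0.        , 461.47994642, 244.07336417],
       [  0.        ,   0.        ,   1.        ]]), 'dist': array([-0.05525939,  0.        ,  0.        ,  0.        ,  0.        ]), 'cam_to_world': array([[ 7.71911029e-03,  9.94876014e-01, -1.00807403e-01,
         4.01784356e+02],
       
[... 760 characters left out ...]

       [ 0.00000000e+00,  0.00000000e+00,  0.00000000e+00,
         1.00000000e+00]])}
wrist {'mtx': array([[429.84254922,   0.        , 326.03249124],
       [  0.        , 429.84254922, 240.28888031],
       [  0.        ,   0.        ,   1.        ]]), 'dist': array([-0.09189583,  0.        ,  0.        ,  0.        ,  0.        ]), 'tool_from_camera': array([[-1.30830435e-03,  9.50414565e-01,  3.10983027e-01,
         7.94041830e+01],
       [ 9.99998417e-01,  1.61836601e-03, -7.38999665e-04,
         4.99230847e-01],
       [-1.20564040e-03,  3.10981568e-01, -9.50415178e-01,
        -1.23608646e+02],
       [ 0.00000000e+00,  0.00000000e+00,  0.00000000e+00,
         1.00000000e+00]])}
```

View pics/top0.png

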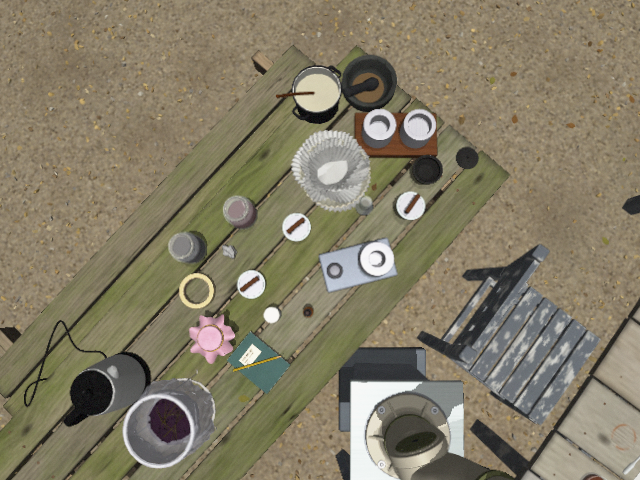

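View pics/side0.png

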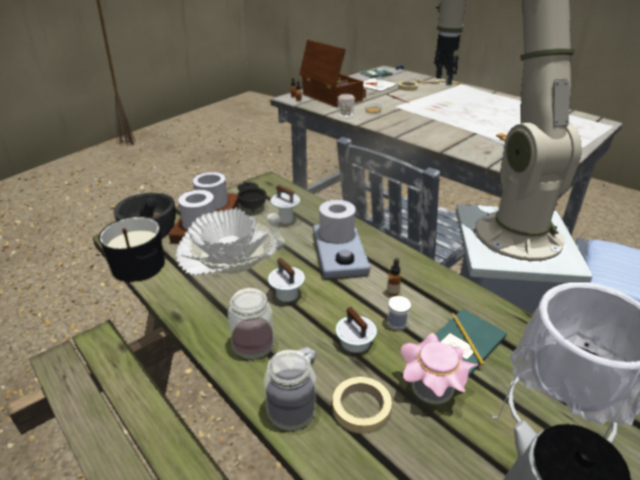

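View pics/wrist0.png

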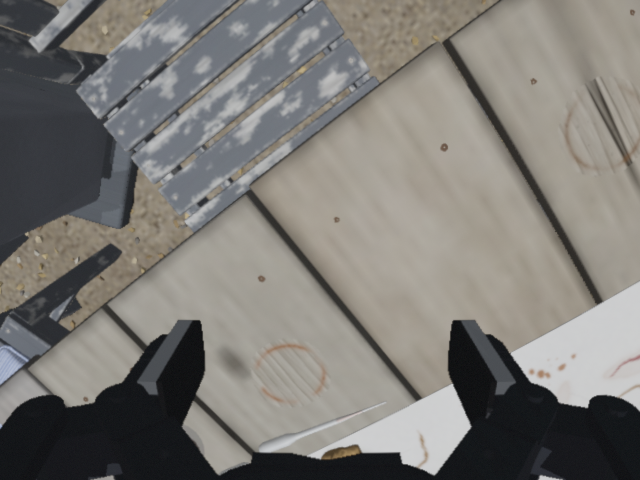

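Run:
```python
import cv2
t=cv2.imread("pics/top0.png");s=cv2.imread("pics/side0.png")
cv2.imwrite("pics/topz.png",cv2.resize(t[170:310,220:440],None,fx=3.6,fy=3.6,interpolation=cv2.INTER_CUBIC))
cv2.imwrite("pics/sidez.png",cv2.resize(s[170:370,220:430],None,fx=3,fy=3,interpolation=cv2.INTER_CUBIC))
```

```text
(no output)
```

View pics/topz.png

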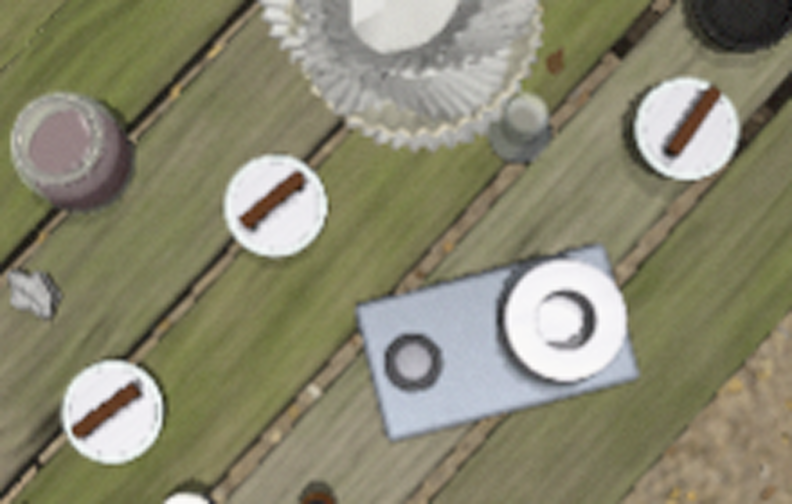

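View pics/sidez.png

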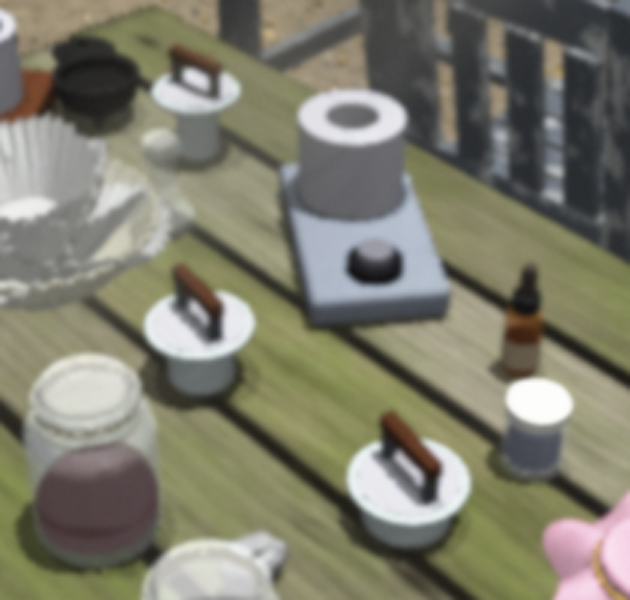

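```bash
cat > h.py <<'E'
import numpy as np,cv2
from scipy.spatial.transform import Rotation as R
def ray(cal,px,T=None):
    T=cal.get("cam_to_world") if T is None else T
    u=cv2.undistortPoints(np.array([[px]],float),cal["mtx"],cal["dist"])[0,0]
    d=T[:3,:3]@np.array([u[0],-u[1],-1]);return T[:3,3],d/np.linalg.norm(d)
def plane(cal,px,z,T=None):
    o,d=ray(cal,px,T);return o+d*(z-o[2])/d[2]
def tri(r1,r2):
    (a,u),(b,v)=r1,r2
    s=np.linalg.lstsq(np.c_[u,-v],b-a,rcond=None)[0];p,q=a+u*s[0],b+v*s[1]
    return (p+q)/2,np.linalg.norm(p-q)
def wristT(cal,s):
    T=np.eye(4);T[:3,:3]=R.from_quat(s["tool_rot"]).as_matrix();T[:3,3]=s["position"]
    return T@cal["tool_from_camera"]
def blobs(mask,amin):
    n,l,st,c=cv2.connectedComponentsWithStats(mask.astype(np.uint8))
    return [(i,st[i],c[i],l==i) for i in range(1,n) if st[i][4]>=amin]
E
python3 - <<'E'
from workcell import manip
from h import *
im=cv2.imread("pics/top0.png");c=manip.get_calibration("top")
hsv=cv2.cvtColor(im,cv2.COLOR_BGR2HSV)
def roi(m,x0,x1,y0,y1):
    z=np.zeros_like(m);z[y0:y1,x0:x1]=m[y0:y1,x0:x1];return z
white=(hsv[...,1]<40)&(hsv[...,2]>190)
brown=(hsv[...,1]>120)&(hsv[...,2]<140)&((hsv[...,0]<14))
for nm,(x,y),zf,zh in(("slim",(411,206),65,101),("mid",(296,227),50,86),("wide",(251,284),35,71)):
    w=roi(white,x-22,x+22,y-22,y+22).astype(np.uint8)
    cn=max(cv2.findContours(w,cv2.RETR_EXTERNAL,cv2.CHAIN_APPROX_NONE)[0],key=cv2.contourArea)
    e=cv2.fitEllipse(cn);p=plane(c,e[0],zf)
    b=max(blobs(roi(brown,x-20,x+20,y-20,y+20),20),key=lambda b:b[1][4])
    ys,xs=np.nonzero(b[3]);P=np.array([plane(c,(u,v),zh)[:2] for u,v in zip(xs,ys)])
    ev=np.linalg.eigh(np.cov(P.T));d=ev[1][:,1]
    print(nm,e,p.round(1),"handle",P.mean(0).round(1),"yaw",np.degrees(np.arctan2(d[1],d[0])).round(1),np.hypot(*p[:2]).round())
x,y=377,259
w=roi(white,x-22,x+22,y-22,y+22).astype(np.uint8)
cn=max(cv2.findContours(w,cv2.RETR_EXTERNAL,cv2.CHAIN_APPROX_NONE)[0],key=cv2.contourArea)
e=cv2.fitEllipse(cn);print("bath",e,plane(c,e[0],105).round(1))
print("jog at z60",plane(c,(335,270),60).round(1))
E
python3 - <<'E'
from workcell import manip
from h import *
ct,cs=manip.get_calibration("top"),manip.get_calibration("side")
print("jog",tri(ray(ct,(220+412/3.6,170+361/3.6)),ray(cs,(220+376/3,170+253/3))))
print("slim handle",tri(ray(ct,(220+692/3.6,170+121/3.6)),ray(cs,(220+196/3,170+60/3))))
print("bath",tri(ray(ct,(220+565/3.6,170+320/3.6)),ray(cs,(220+353/3,170+118/3))))
E
```

```text
slim ((410.44000244140625, 205.42396545410156), (24.841150283813477, 27.464385986328125), 124.86832427978516) [639.4  -4.4  65. ] handle [638.9  -2.9] yaw 144.3 639.0
mid ((296.11773681640625, 226.78179931640625), (26.919363021850586, 27.23486328125), 102.63458251953125) [580.  313.7  50. ] handle [579.3 313.6] yaw 130.1 659.0
wide ((250.8446044921875, 284.0455017089844), (26.660015106201172, 27.600250244140625), 2.2647695541381836) [419.1 440.3  35. ] handle [419.4 440. ] yaw 127.1 608.0
bath ((378.15740966796875, 258.8017883300781), (32.64668273925781, 37.23829650878906), 147.38356018066406) [487.6  90.4 105. ]
jog at z60 [459.1 204.3  60. ]
jog (array([459.32199711, 205.67854894,  44.20181725]), np.float64(0.525918610204101))
slim handle (array([639.54522692,  -4.14979168,  93.49703357]), np.float64(0.8967781298835054))
bath (array([488.38985658,  93.11691082,  99.96050169]), np.float64(1.4242278191779816))
```

Run:
```python
from workcell import manip
from h import *
ct,cs=manip.get_calibration("top"),manip.get_calibration("side")
print("chair",tri(ray(ct,(543,250)),ray(cs,(345,140))),tri(ray(ct,(462,352)),ray(cs,(435,178))))
```

```text
chair (array([ 508.99399131, -351.8055265 ,  104.95317708]), np.float64(8.935910738524063)) (array([ 236.04266655, -131.20101545,   92.69705274]), np.float64(13.814061277829406))
```

Request:
drive_tool:
  rows:
    - {"tz":-40}
    - {"tz":-20,"tx":20,"ty":-18}
    - {"tx":34,"ty":-31}
    - {"tx":34,"ty":-31}
    - {"tx":34,"ty":-31}
    - {"tx":34,"ty":-31}
    - {"tx":34,"ty":-31}
    - {"tx":34,"ty":-31}
    - {"tx":34,"ty":-31}
    - {"tx":34,"ty":-31}
    - {"tx":34,"ty":-31}
    - {"tx":34,"ty":-31}
    - {"tx":34,"ty":-31}
    - {"tx":34,"ty":-31}
    - {"tx":34,"ty":-31}
    - {"tx":34,"ty":-31}
    - {"tx":34,"ty":-31}
    - {"tx":14,"ty":-9}

```text
invalid input at $.rows[0]: expected keys fingers, tx, ty, tz, roll
```

Request:
drive_tool:
  rows:
    - {"roll":-0.148,"fingers":0.5}
    - {"roll":-0.148}
    - {"roll":-0.148}
    - {"roll":-0.148}
    - {"roll":-0.148}
    - {"roll":-0.148}
    - {"roll":-0.148}
    - {"roll":-0.148}
    - {"roll":-0.148}
    - {"roll":-0.148}
    - {"roll":-0.148}
    - {"roll":-0.148}
    - {"roll":-0.148}
    - {"roll":-0.148}
    - {"roll":-0.148}
    - {"tx":0}
    - {"tx":0}
    - {"tx":0}

```text
invalid input at $.rows[0]: expected keys fingers, tx, ty, tz, roll
```

Run:
```python
from workcell import manip
from h import *
s=manip.sense();im=manip.capture("wrist")
print(s["time"],s["position"],R.from_quat(s["tool_rot"]).as_matrix().round(3).tolist(),s["qpos"].round(2),s["wrist_force"])
cv2.imwrite("pics/w1.png",im[:,:,::-1]);np.save("w1.npy",np.r_[s["position"],s["tool_rot"]])
```

```text
0.15 [ 179.71616097 -598.21285587  249.45909545] [[0.958, 0.288, -0.0], [0.288, -0.958, 0.002], [-0.0, -0.002, -1.0]] [ 1.22  0.38  0.02  1.37 -0.01  1.39 -0.05] [ 0.19937604 -0.03508656 -0.25514868]
```

View pics/w1.png

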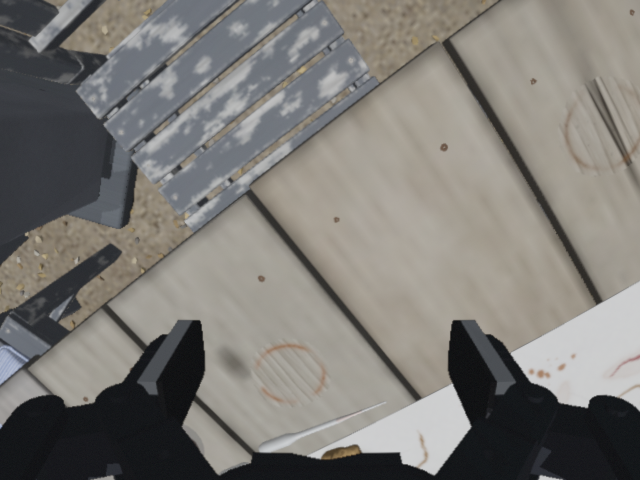

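Every row needs all keys. The picture is unchanged, so I'm resending the move.

Request:
drive_tool:
  rows:
    - {"tx":0,"ty":0,"tz":-40,"roll":0,"fingers":0.5}
    - {"tx":20,"ty":-18,"tz":-20,"roll":0,"fingers":0.5}
    - {"tx":34,"ty":-31,"tz":0,"roll":0,"fingers":0.5}
    - {"tx":34,"ty":-31,"tz":0,"roll":0,"fingers":0.5}
    - {"tx":34,"ty":-31,"tz":0,"roll":0,"fingers":0.5}
    - {"tx":34,"ty":-31,"tz":0,"roll":0,"fingers":0.5}
    - {"tx":34,"ty":-31,"tz":0,"roll":0,"fingers":0.5}
    - {"tx":34,"ty":-31,"tz":0,"roll":0,"fingers":0.5}
    - {"tx":34,"ty":-31,"tz":0,"roll":0,"fingers":0.5}
    - {"tx":34,"ty":-31,"tz":0,"roll":0,"fingers":0.5}
    - {"tx":34,"ty":-31,"tz":0,"roll":0,"fingers":0.5}
    - {"tx":34,"ty":-31,"tz":0,"roll":0,"fingers":0.5}
    - {"tx":34,"ty":-31,"tz":0,"roll":0,"fingers":0.5}
    - {"tx":34,"ty":-31,"tz":0,"roll":0,"fingers":0.5}
    - {"tx":34,"ty":-31,"tz":0,"roll":0,"fingers":0.5}
    - {"tx":34,"ty":-31,"tz":0,"roll":0,"fingers":0.5}
    - {"tx":34,"ty":-31,"tz":0,"roll":0,"fingers":0.5}
    - {"tx":14,"ty":-9,"tz":0,"roll":0,"fingers":0.5}

```text
time: 2.0
position: [559.9, 34.7, 310.0]
tool_rot: [0.989, 0.148, 0.0, -0.001]
wrist_force: [-0.4, 1.0, 0.1]
gripper_width: 0.5
```

Request:
drive_tool:
  rows:
    - {"tx":0,"ty":0,"tz":0,"roll":-0.148,"fingers":0.5}
    - {"tx":0,"ty":0,"tz":0,"roll":-0.148,"fingers":0.5}
    - {"tx":0,"ty":0,"tz":0,"roll":-0.148,"fingers":0.5}
    - {"tx":0,"ty":0,"tz":0,"roll":-0.148,"fingers":0.5}
    - {"tx":0,"ty":0,"tz":0,"roll":-0.148,"fingers":0.5}
    - {"tx":0,"ty":0,"tz":0,"roll":-0.148,"fingers":0.5}
    - {"tx":0,"ty":0,"tz":0,"roll":-0.148,"fingers":0.5}
    - {"tx":0,"ty":0,"tz":0,"roll":-0.148,"fingers":0.5}
    - {"tx":0,"ty":0,"tz":0,"roll":-0.148,"fingers":0.5}
    - {"tx":0,"ty":0,"tz":0,"roll":-0.148,"fingers":0.5}
    - {"tx":0,"ty":0,"tz":0,"roll":-0.148,"fingers":0.5}
    - {"tx":0,"ty":0,"tz":0,"roll":-0.148,"fingers":0.5}
    - {"tx":0,"ty":0,"tz":0,"roll":-0.148,"fingers":0.5}
    - {"tx":0,"ty":0,"tz":0,"roll":-0.148,"fingers":0.5}
    - {"tx":0,"ty":0,"tz":0,"roll":-0.148,"fingers":0.5}
    - {"tx":0,"ty":0,"tz":0,"roll":0,"fingers":0.5}
    - {"tx":0,"ty":0,"tz":0,"roll":0,"fingers":0.5}

```text
time: 3.7
position: [559.2, 29.0, 310.2]
tool_rot: [0.312, 0.95, 0.0, -0.0]
wrist_force: [0.5, 0.5, -0.3]
gripper_width: 0.502
```

Run:
```python
from workcell import manip
from h import *
s=manip.sense();im=manip.capture("wrist")
print(s["time"],s["position"],R.from_quat(s["tool_rot"]).as_matrix().round(3).tolist(),s["qpos"].round(2),s["wrist_force"])
cv2.imwrite("pics/w2.png",im[:,:,::-1]);np.save("w2.npy",np.r_[s["position"],s["tool_rot"]])
```

```text
3.7 [559.22737664  29.01653542 310.19116741] [[-0.805, 0.593, -0.0], [0.593, 0.805, 0.0], [0.0, 0.0, -1.0]] [ 0.58  0.34 -0.91  1.42  0.27  1.51  0.63] [ 0.51344615  0.54640755 -0.30075241]
```

View pics/w2.png

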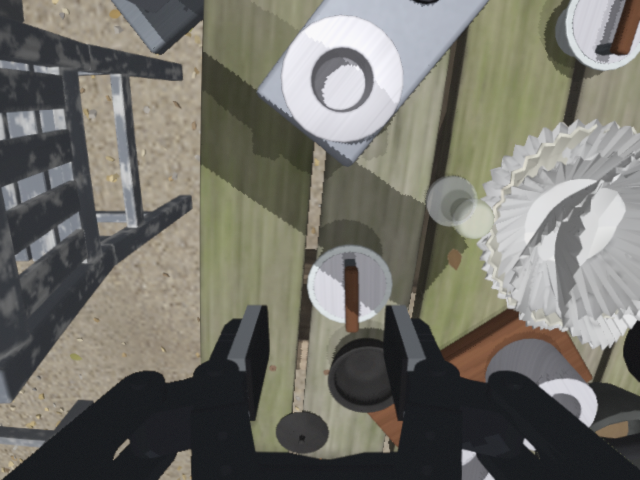

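Run:
```python
from workcell import manip
from h import *
im=cv2.imread("pics/w2.png");c=manip.get_calibration("wrist");a=np.load("w2.npy")
T=wristT(c,dict(position=a[:3],tool_rot=a[3:]))
hsv=cv2.cvtColor(im,cv2.COLOR_BGR2HSV)
white=((hsv[...,1]<40)&(hsv[...,2]>175))
def fit(x,y,r,z):
    w=np.zeros(white.shape,np.uint8);w[max(0,y-r):y+r,x-r:x+r]=white[max(0,y-r):y+r,x-r:x+r]
    cs,h=cv2.findContours(w,cv2.RETR_CCOMP,cv2.CHAIN_APPROX_NONE)
    i=max(range(len(cs)),key=lambda i:cv2.contourArea(cs[i]));
    hull=cv2.convexHull(cs[i]);e=cv2.fitEllipse(hull)
    P=np.array([plane(c,p[0].astype(float),z,T)[:2] for p in cs[i]]).astype(np.float32)
    P=cv2.convexHull(P);(cx,cy),ax,_=cv2.fitEllipse(P)
    print(e,"world",cx,cy,ax)
    for j in range(len(cs)):
        if h[0][j][3]==i and cv2.contourArea(cs[j])>300:
            P=cv2.convexHull(np.array([plane(c,p[0].astype(float),z,T)[:2] for p in cs[j]]).astype(np.float32));print("hole",cv2.fitEllipse(P))
fit(342,78,64,105);fit(349,284,46,65)
b=(hsv[...,1]>110)&(hsv[...,2]<150)&(hsv[...,0]<14);m=np.zeros_like(b);m[255:340,335:368]=b[255:340,335:368]
B=max(blobs(m,50),key=lambda b:b[1][4]);ys,xs=np.nonzero(B[3])
P=np.array([plane(c,(u,v),101,T)[:2] for u,v in zip(xs,ys)]);r=cv2.minAreaRect(P.astype(np.float32));ev=np.linalg.eigh(np.cov(P.T))[1][:,1]
print("bar",P.mean(0),r,np.degrees(np.arctan2(ev[1],ev[0])),"tool yaw",np.degrees(np.arctan2(0.593,-0.805)))
```

```text
((348.489013671875, 69.5181655883789), (126.85057067871094, 155.32861328125), 44.16289520263672) world 487.6990661621094 100.46925354003906 (90.77326202392578, 109.18470001220703)
hole ((489.3697509765625, 93.57359313964844), (46.40245056152344, 46.842594146728516), 107.07709503173828)
((326.97161865234375, 294.130615234375), (33.20016098022461, 61.59758758544922), 152.0836181640625) world 635.7219848632812 -27.433151245117188 (31.84143829345703, 62.99971389770508)
bar [637.60752758  -3.32971179] ((638.2239379882812, -3.6220054626464844), (9.634133338928223, 60.64970397949219), 54.97834396362305) 145.53102057592926 tool yaw 143.62293247189618
```

Request:
drive_tool:
  rows:
    - {"tx":0,"ty":0,"tz":0,"roll":-0.026,"fingers":0.5}
    - {"tx":-28,"ty":6,"tz":20,"roll":0,"fingers":0.5}
    - {"tx":-28,"ty":6,"tz":35,"roll":0,"fingers":0.5}
    - {"tx":-28,"ty":6,"tz":35,"roll":0,"fingers":0.5}
    - {"tx":0,"ty":0,"tz":40,"roll":0,"fingers":0.5}
    - {"tx":0,"ty":0,"tz":20,"roll":0,"fingers":0.5}
    - {"tx":0,"ty":0,"tz":0,"roll":0,"fingers":0.5}
    - {"tx":0,"ty":0,"tz":0,"roll":0,"fingers":0.5}

```text
time: 4.55
position: [638.8, -3.5, 161.0]
tool_rot: [0.297, 0.955, 0.0, 0.0]
wrist_force: [0.1, 0.7, -0.1]
gripper_width: 0.501
```

Run:
```python
from workcell import manip
from h import *
s=manip.sense();im=manip.capture("wrist")
print(s["time"],s["position"],R.from_quat(s["tool_rot"]).as_matrix().round(3).tolist(),s["wrist_force"])
cv2.imwrite("pics/w3.png",im[:,:,::-1]);np.save("w3.npy",np.r_[s["position"],s["tool_rot"]])
```

```text
4.55 [638.81913575  -3.47406249 161.02558092] [[-0.823, 0.568, 0.0], [0.568, 0.823, 0.0], [0.0, 0.0, -1.0]] [ 0.10807072  0.69159959 -0.05729649]
```

View pics/w3.png

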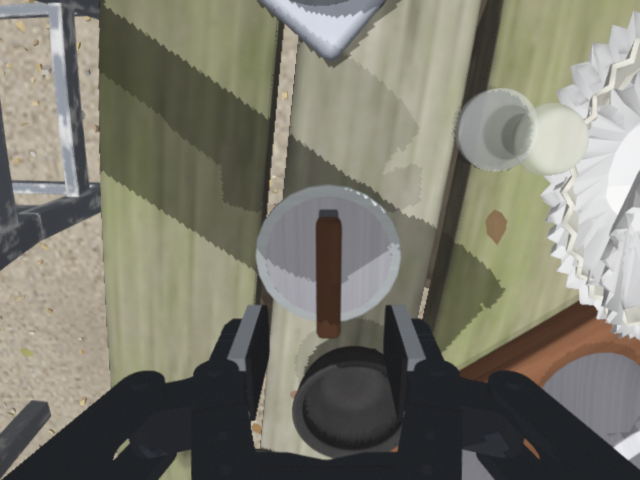

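Run:
```python
from workcell import manip
from h import *
im=cv2.imread("pics/w3.png");c=manip.get_calibration("wrist");a=np.load("w3.npy")
T=wristT(c,dict(position=a[:3],tool_rot=a[3:]))
Rt=R.from_quat(a[3:]).as_matrix()
for px in((329,219),(328,337)):
    p=plane(c,px,101,T);print(p.round(1),(Rt.T@(p-a[:3])).round(1))
```

```text
[615.1  13.6 101. ] [29.2  0.6 60. ]
[663.9 -20.6 101. ] [-30.3   0.1  60. ]
```

Request:
drive_tool:
  rows:
    - {"tx":0,"ty":0,"tz":25,"roll":0,"fingers":0.5}
    - {"tx":0,"ty":0,"tz":25,"roll":0,"fingers":0.5}
    - {"tx":0,"ty":0,"tz":16,"roll":0,"fingers":0.5}
    - {"tx":0,"ty":0,"tz":0,"roll":0,"fingers":0.5}
    - {"tx":0,"ty":0,"tz":0,"roll":0,"fingers":0.3}
    - {"tx":0,"ty":0,"tz":0,"roll":0,"fingers":0}
    - {"tx":0,"ty":0,"tz":0,"roll":0,"fingers":0}
    - {"tx":0,"ty":0,"tz":0,"roll":0,"fingers":0}
    - {"tx":0,"ty":0,"tz":0,"roll":0,"fingers":0}
    - {"tx":0,"ty":0,"tz":0,"roll":0,"fingers":0}
    - {"tx":0,"ty":0,"tz":0,"roll":0,"fingers":0}
  squeeze: 40

```text
time: 5.7
position: [639.8, -3.3, 96.3]
tool_rot: [0.297, 0.955, 0.001, 0.001]
wrist_force: [1.2, 1.6, 6.2]
gripper_width: 0.134
```

Request:
drive_tool:
  rows:
    - {"tx":0,"ty":0,"tz":-5,"roll":0,"fingers":0}
    - {"tx":0,"ty":0,"tz":-15,"roll":0,"fingers":0}
    - {"tx":0,"ty":0,"tz":-25,"roll":0,"fingers":0}
    - {"tx":0,"ty":0,"tz":-30,"roll":0,"fingers":0}
    - {"tx":0,"ty":0,"tz":-30,"roll":0,"fingers":0}
    - {"tx":0,"ty":0,"tz":-20,"roll":0,"fingers":0}
    - {"tx":0,"ty":0,"tz":0,"roll":0,"fingers":0}
    - {"tx":0,"ty":0,"tz":0,"roll":0,"fingers":0}

```text
time: 6.5
position: [638.4, -3.8, 219.2]
tool_rot: [0.297, 0.955, -0.0, 0.0]
wrist_force: [-0.1, -0.0, -4.6]
gripper_width: 0.132
```

Run:
```python
from workcell import manip
from h import *
s=manip.sense();im=manip.capture("wrist")
print(s["time"],s["position"],R.from_quat(s["tool_rot"]).as_matrix().round(3).tolist(),s["wrist_force"],s["gripper_width"])
cv2.imwrite("pics/w4.png",im[:,:,::-1]);np.save("w4.npy",np.r_[s["position"],s["tool_rot"]])
d=np.array([489.2,93.4,0])-s["position"];print(R.from_quat(s["tool_rot"]).as_matrix().T@d)
```

```text
6.5 [638.43501648  -3.79791828 219.20029634] [[-0.823, 0.568, -0.0], [0.568, 0.823, -0.0], [-0.0, -0.0, -1.0]] [-0.1445785  -0.03537774 -4.60592523] 0.1322693680433632
[178.05980119  -4.66255476 219.18089142]
```

View pics/w4.png

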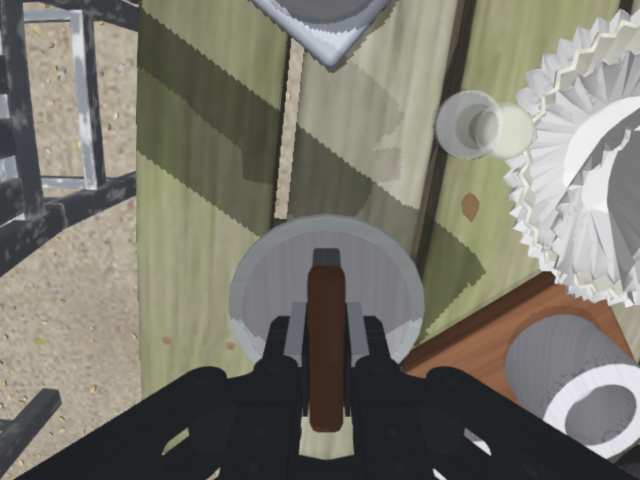

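Request:
drive_tool:
  rows:
    - {"tx":20,"ty":0,"tz":0,"roll":0,"fingers":0}
    - {"tx":35,"ty":-2,"tz":0,"roll":0,"fingers":0}
    - {"tx":25,"ty":-2,"tz":0,"roll":0,"fingers":0}
    - {"tx":10,"ty":-1,"tz":0,"roll":0,"fingers":0}
    - {"tx":0,"ty":0,"tz":0,"roll":0,"fingers":0}
    - {"tx":0,"ty":0,"tz":0,"roll":0,"fingers":0}

```text
time: 7.15
position: [562.1, 42.0, 218.7]
tool_rot: [0.298, 0.955, -0.0, -0.0]
wrist_force: [-0.3, -0.3, -3.7]
gripper_width: 0.134
```

Run:
```python
from workcell import manip
from h import *
s=manip.sense();im=manip.capture("wrist")
print(s["time"],s["position"],R.from_quat(s["tool_rot"]).as_matrix().round(3).tolist(),s["wrist_force"],s["gripper_width"])
cv2.imwrite("pics/w5.png",im[:,:,::-1]);np.save("w5.npy",np.r_[s["position"],s["tool_rot"]])
```

```text
7.15 [562.13595604  42.04387143 218.74757951] [[-0.823, 0.569, -0.0], [0.569, 0.823, -0.001], [0.0, -0.001, -1.0]] [-0.26473673 -0.32077633 -3.66840272] 0.13410190943712502
```

View pics/w5.png

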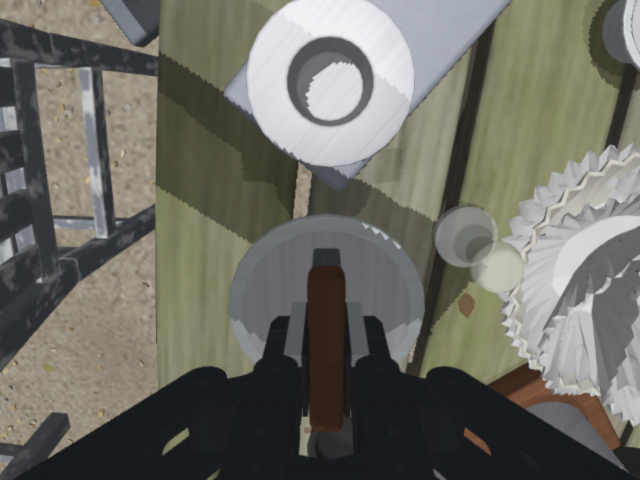

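Run:
```python
from workcell import manip
from h import *
im=cv2.imread("pics/w5.png");c=manip.get_calibration("wrist");a=np.load("w5.npy")
T=wristT(c,dict(position=a[:3],tool_rot=a[3:]));Rt=R.from_quat(a[3:]).as_matrix()
hsv=cv2.cvtColor(im,cv2.COLOR_BGR2HSV)
w=((hsv[...,1]<30)&(hsv[...,2]>170)).astype(np.uint8)
cs,h=cv2.findContours(w[:180],cv2.RETR_CCOMP,cv2.CHAIN_APPROX_NONE)
for j,k in enumerate(cs):
    if cv2.contourArea(k)>1500 and k[:,0,1].max()<178:
        x,y,ww,hh=cv2.boundingRect(k)
        P=cv2.convexHull(np.array([plane(c,p[0].astype(float),105,T)[:2] for p in k]).astype(np.float32));e=cv2.fitEllipse(P)
        print((x,y,ww,hh),h[0][j][3],e,"tool",(Rt.T@(np.array([*e[0],105])-a[:3])).round(1))
zf=a[2]-30.5
L=plane(c,(229,306),zf,T);Rr=plane(c,(424.5,306),zf,T);U=plane(c,(327,214),zf,T)
for p in(L,Rr,U):print((Rt.T@(p-a[:3])).round(1))
for px in((327,266),(327,432)):
    print((Rt.T@(plane(c,px,a[2]+5.5,T)-a[:3])).round(1))
```

```text
(306, 62, 57, 59) -1 ((494.87249755859375, 92.8923110961914), (26.423049926757812, 32.99416732788086), 10.55109977722168) tool [ 84.2   3.7 113.7]
(229, 0, 275, 166) -1 ((490.03973388671875, 116.77046966552734), (93.5345230102539, 148.01382446289062), 177.52479553222656) tool [101.8  20.5 113.7]
(286, 35, 89, 93) 24 ((489.46051025390625, 93.63716125488281), (46.466670989990234, 46.527069091796875), 164.88674926757812) tool [ 89.1   1.2 113.7]
[  1.3 -39.6  30.5]
[ 1.3 38.6 30.5]
[39.1 -0.3 30.5]
[32.7 -0.4 -5.5]
[-29.1  -0.4  -5.5]
```

Request:
drive_tool:
  rows:
    - {"tx":25,"ty":0.6,"tz":0,"roll":0,"fingers":0}
    - {"tx":35,"ty":0.6,"tz":0,"roll":0,"fingers":0}
    - {"tx":20,"ty":0.4,"tz":0,"roll":0,"fingers":0}
    - {"tx":9,"ty":0,"tz":0,"roll":0,"fingers":0}
    - {"tx":0,"ty":0,"tz":0,"roll":0,"fingers":0}
    - {"tx":0,"ty":0,"tz":5,"roll":0,"fingers":0}
    - {"tx":0,"ty":0,"tz":0,"roll":0,"fingers":0}
    - {"tx":0,"ty":0,"tz":0,"roll":0,"fingers":0}

```text
time: 8.0
position: [489.9, 94.3, 213.9]
tool_rot: [0.298, 0.955, 0.0, -0.0]
wrist_force: [-0.6, 1.0, -3.3]
gripper_width: 0.133
```

Run:
```python
from workcell import manip
from h import *
s=manip.sense();im=manip.capture("side")
print(s["time"],s["position"],R.from_quat(s["tool_rot"]).as_matrix().round(4).tolist(),s["wrist_force"],s["gripper_width"])
cv2.imwrite("pics/s6.png",cv2.resize(im[120:300,250:430,::-1],None,fx=3.3,fy=3.3,interpolation=cv2.INTER_CUBIC))
p=R.from_quat(s["tool_rot"]).as_matrix()
print(p.T@(np.array([489.5,93.6,0])-s["position"]))
```

```text
8.0 [489.88844608  94.28133857 213.89987123] [[-0.8224, 0.5689, -0.0008], [0.5689, 0.8224, 0.0006], [0.001, 0.0001, -1.0]] [-0.55859262  0.97289578 -3.30879424] 0.1330567784881936
[ -0.28170005  -0.79380028 213.89965065]
```

View pics/s6.png

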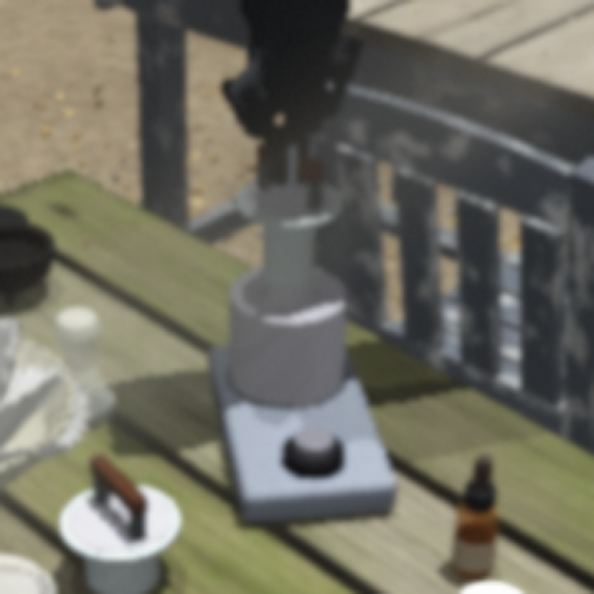

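The side picture shows the slim pot hanging upright straight over the bath mouth (skirt around x 290, y 250 in the crop). I'll lower it slowly.

Request:
drive_tool:
  rows:
    - {"tx":-0.2,"ty":-0.3,"tz":5,"roll":0,"fingers":0}
    - {"tx":0,"ty":0,"tz":5,"roll":0,"fingers":0}
    - {"tx":0,"ty":0,"tz":4,"roll":0,"fingers":0}
    - {"tx":0,"ty":0,"tz":4,"roll":0,"fingers":0}
    - {"tx":0,"ty":0,"tz":4,"roll":0,"fingers":0}
    - {"tx":0,"ty":0,"tz":0,"roll":0,"fingers":0}

```text
time: 8.65
position: [489.0, 94.6, 191.7]
tool_rot: [0.297, 0.955, -0.0, -0.0]
wrist_force: [-0.1, 0.1, -3.2]
gripper_width: 0.131
```

Request:
drive_tool:
  rows:
    - {"tx":0,"ty":0,"tz":6,"roll":0,"fingers":0}
    - {"tx":0,"ty":0,"tz":8,"roll":0,"fingers":0}
    - {"tx":0,"ty":0,"tz":8,"roll":0,"fingers":0}
    - {"tx":0,"ty":0,"tz":8,"roll":0,"fingers":0}
    - {"tx":0,"ty":0,"tz":8,"roll":0,"fingers":0}
    - {"tx":0,"ty":0,"tz":6,"roll":0,"fingers":0}
    - {"tx":0,"ty":0,"tz":2,"roll":0,"fingers":0}
    - {"tx":0,"ty":0,"tz":0,"roll":0,"fingers":0}
    - {"tx":0,"ty":0,"tz":0,"roll":0,"fingers":0}

```text
time: 9.55
position: [489.5, 94.9, 146.6]
tool_rot: [0.297, 0.955, 0.0, 0.0]
wrist_force: [-0.1, 0.4, -3.1]
gripper_width: 0.13
```

Request:
drive_tool:
  rows:
    - {"tx":0,"ty":0,"tz":2,"roll":0,"fingers":0}
    - {"tx":0,"ty":0,"tz":1.5,"roll":0,"fingers":0}
    - {"tx":0,"ty":0,"tz":1.5,"roll":0,"fingers":0}
    - {"tx":0,"ty":0,"tz":0,"roll":0,"fingers":0}
    - {"tx":0,"ty":0,"tz":0,"roll":0,"fingers":0}

```text
time: 10.05
position: [489.4, 94.7, 141.3]
tool_rot: [0.297, 0.955, 0.0, 0.0]
wrist_force: [-0.2, -0.5, -4.0]
gripper_width: 0.131
```

Request:
drive_tool:
  rows:
    - {"tx":0,"ty":0,"tz":1,"roll":0,"fingers":0}
    - {"tx":0,"ty":0,"tz":0.5,"roll":0,"fingers":0}
    - {"tx":0,"ty":0,"tz":0,"roll":0,"fingers":0}
    - {"tx":0,"ty":0,"tz":0,"roll":0,"fingers":0}

```text
time: 10.45
position: [489.4, 94.8, 141.2]
tool_rot: [0.297, 0.955, -0.0, 0.0]
wrist_force: [-8.2, -2.3, 12.3]
gripper_width: 0.133
```

Request:
drive_tool:
  rows:
    - {"tx":0,"ty":0,"tz":-0.8,"roll":0,"fingers":0}
    - {"tx":0,"ty":0,"tz":0,"roll":0,"fingers":0}
    - {"tx":0,"ty":0,"tz":0,"roll":0,"fingers":0.25}
    - {"tx":0,"ty":0,"tz":0,"roll":0,"fingers":0.4}
    - {"tx":0,"ty":0,"tz":0,"roll":0,"fingers":0.5}
    - {"tx":0,"ty":0,"tz":0,"roll":0,"fingers":0.5}
    - {"tx":0,"ty":0,"tz":-10,"roll":0,"fingers":0.5}
    - {"tx":0,"ty":0,"tz":-30,"roll":0,"fingers":0.5}
    - {"tx":0,"ty":0,"tz":-40,"roll":0,"fingers":0.5}
    - {"tx":-20,"ty":0,"tz":-25,"roll":0,"fingers":0.5}
    - {"tx":-40,"ty":0,"tz":0,"roll":0,"fingers":0.5}
    - {"tx":-20,"ty":0,"tz":0,"roll":0,"fingers":0.5}
    - {"tx":0,"ty":0,"tz":0,"roll":0,"fingers":0.5}
    - {"tx":0,"ty":0,"tz":0,"roll":0,"fingers":0.5}

```text
time: 11.85
position: [555.1, 49.7, 245.8]
tool_rot: [0.297, 0.955, 0.001, -0.0]
wrist_force: [-0.9, 0.0, 0.7]
gripper_width: 0.499
```

Run:
```python
from workcell import manip
from h import *
s=manip.sense();im=manip.capture("wrist");i2=manip.capture("side")
print(s["time"],s["position"],s["wrist_force"],s["gripper_width"])
cv2.imwrite("pics/w7.png",im[:,:,::-1]);np.save("w7.npy",np.r_[s["position"],s["tool_rot"]])
cv2.imwrite("pics/s7full.png",i2[:,:,::-1])
cv2.imwrite("pics/s7.png",cv2.resize(i2[150:300,250:430,::-1],None,fx=4,fy=4,interpolation=cv2.INTER_CUBIC))
```

```text
11.85 [555.07572463  49.71018129 245.84668313] [-0.8508935   0.00954701  0.71543881] 0.499092720205226
```

View pics/w7.png

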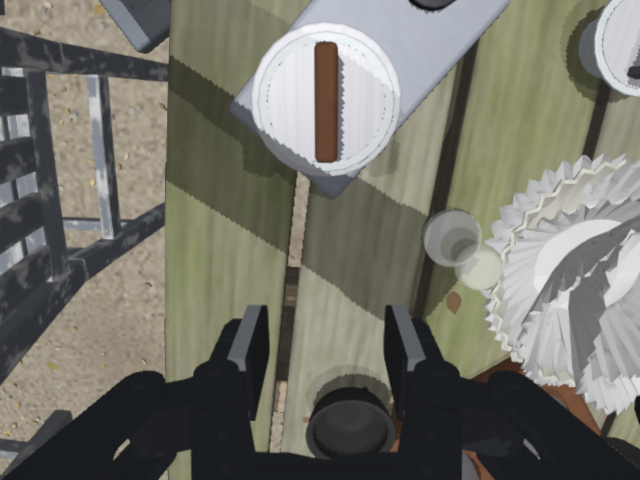

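View pics/s7.png

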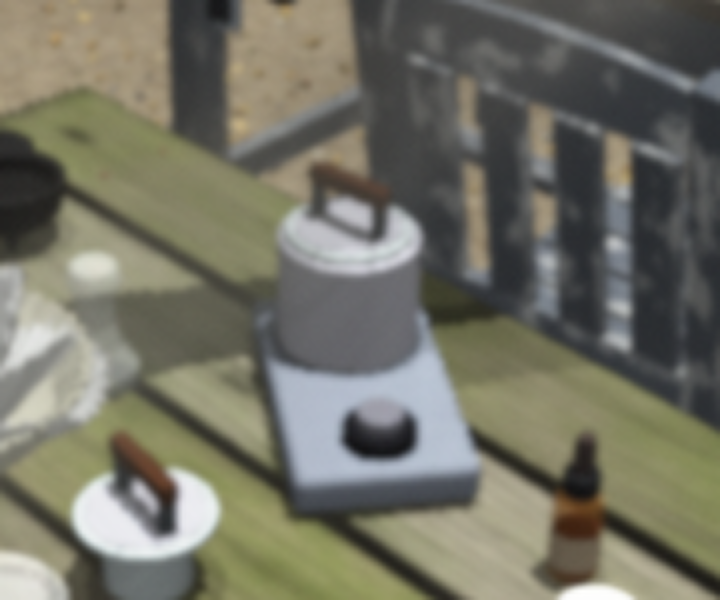

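Request:
drive_tool:
  rows:
    - {"tx":20,"ty":14,"tz":0,"roll":0,"fingers":0}
    - {"tx":30,"ty":23,"tz":0,"roll":0,"fingers":0}
    - {"tx":30,"ty":23,"tz":0,"roll":0,"fingers":0}
    - {"tx":20,"ty":14,"tz":0,"roll":0,"fingers":0}
    - {"tx":0,"ty":0,"tz":0,"roll":0,"fingers":0}
    - {"tx":0,"ty":0,"tz":0,"roll":0,"fingers":0}
    - {"tx":0,"ty":0,"tz":0,"roll":0,"fingers":0}

```text
time: 12.65
position: [515.1, 166.0, 245.7]
tool_rot: [0.298, 0.955, -0.0, 0.0]
wrist_force: [0.7, 0.6, -0.0]
gripper_width: 0.002
```

Run:
```python
from workcell import manip
from h import *
s=manip.sense();im=manip.capture("wrist")
print(s["time"],s["position"],s["wrist_force"],s["gripper_width"])
cv2.imwrite("pics/w8.png",im[:,:,::-1]);np.save("w8.npy",np.r_[s["position"],s["tool_rot"]])
```

```text
12.65 [515.10065753 166.01390247 245.67406437] [ 0.71270617  0.56382795 -0.00180109] 0.0019932197765138867
```

View pics/w8.png

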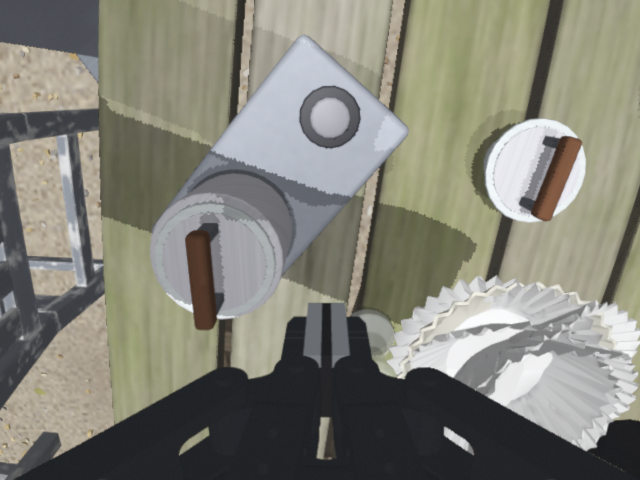

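Run:
```python
from workcell import manip
from h import *
ct,cs,c=[manip.get_calibration(n) for n in("top","side","wrist")];a=np.load("w8.npy")
T=wristT(c,dict(position=a[:3],tool_rot=a[3:]));Rt=R.from_quat(a[3:]).as_matrix()
im=cv2.imread("pics/w8.png")[80:155,295:365]
g=cv2.cvtColor(im,cv2.COLOR_BGR2GRAY)
w=((g>125)).astype(np.uint8)
for i,st,cc,m in blobs(w,100):print(st,cc+[295,80])
rw=ray(c,(330,118),T)
S=(250+379/4,150+418/4)
print(tri(rw,ray(cs,S)),tri(rw,ray(ct,(220+412/3.6,170+361/3.6))))
for z in(45,50,55):
  p=plane(c,(330,118),z,T);print(z,p.round(1),(Rt.T@(p-a[:3])).round(1), plane(cs,S,z).round(1),plane(ct,(220+412/3.6,170+361/3.6),z).round(1))
```

```text
[   0    0   70   75 2260] [329.55132743 117.70353982]
[  15   17   40   41 1242] [329.35829308 117.06763285]
(array([460.89409472, 205.80431983,  43.69427155]), np.float64(0.09747681775816111)) (array([ 466.29788334,  203.50856198, -117.19468104]), np.float64(0.3813325249577377))
45 [460.8 205.8  45. ] [ 67.4   2.  200.6] [460.8 207.6  45. ] [459.  205.7  45. ]
50 [460.6 205.9  50. ] [ 67.6   1.9 195.6] [460.5 214.6  50. ] [458.8 205.7  50. ]
55 [460.5 206.   55. ] [ 67.8   1.9 190.6] [460.1 221.6  55. ] [458.6 205.8  55. ]
```

Request:
drive_tool:
  rows:
    - {"tx":20,"ty":0.5,"tz":0,"roll":0,"fingers":0}
    - {"tx":30,"ty":0.5,"tz":10,"roll":0,"fingers":0}
    - {"tx":17,"ty":0.5,"tz":30,"roll":0,"fingers":0}
    - {"tx":0,"ty":0,"tz":40,"roll":0,"fingers":0}
    - {"tx":0,"ty":0,"tz":40,"roll":0,"fingers":0}
    - {"tx":0,"ty":0,"tz":30,"roll":0,"fingers":0}
    - {"tx":0,"ty":0,"tz":15,"roll":0,"fingers":0}
    - {"tx":0,"ty":0,"tz":0,"roll":0,"fingers":0}
    - {"tx":0,"ty":0,"tz":0,"roll":0,"fingers":0}

```text
time: 13.6
position: [461.1, 206.7, 81.8]
tool_rot: [0.297, 0.955, 0.001, 0.0]
wrist_force: [0.1, 0.3, 0.3]
gripper_width: -0.001
```

Run:
```python
from workcell import manip
from h import *
s=manip.sense();im=manip.capture("side")
print(s["time"],s["position"],s["wrist_force"],s["gripper_width"])
cv2.imwrite("pics/s9.png",cv2.resize(im[150:300,250:430,::-1],None,fx=4,fy=4,interpolation=cv2.INTER_CUBIC))
```

```text
13.6 [461.11681316 206.73642957  81.773712  ] [0.12525673 0.31278432 0.29597814] -0.0013834677860842582
```

View pics/s9.png

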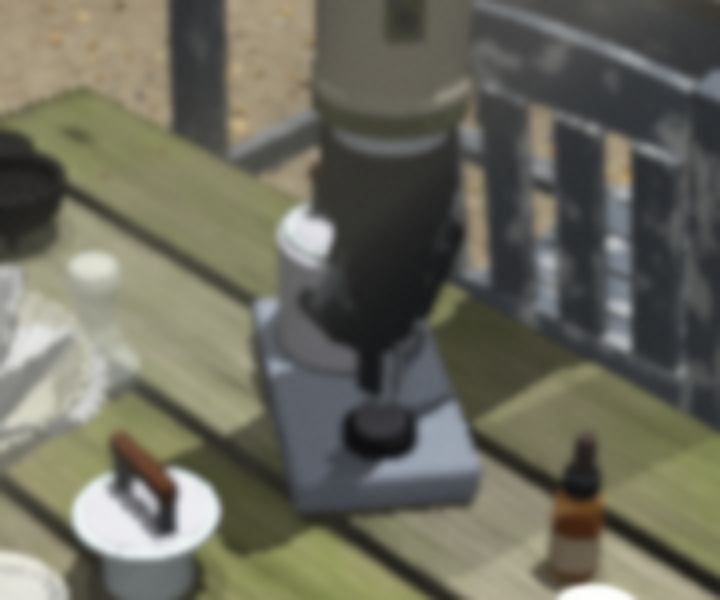

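The fingertips hang over the button (crop pixel about 380, 400), clear of the pot. I'll go down slowly to find contact.

Request:
drive_tool:
  rows:
    - {"tx":0,"ty":-0.5,"tz":6,"roll":0,"fingers":0}
    - {"tx":0,"ty":0,"tz":5,"roll":0,"fingers":0}
    - {"tx":0,"ty":0,"tz":3,"roll":0,"fingers":0}
    - {"tx":0,"ty":0,"tz":2,"roll":0,"fingers":0}
    - {"tx":0,"ty":0,"tz":2,"roll":0,"fingers":0}
    - {"tx":0,"ty":0,"tz":0,"roll":0,"fingers":0}

```text
time: 14.25
position: [461.1, 206.1, 64.7]
tool_rot: [0.297, 0.955, -0.0, 0.001]
wrist_force: [-6.7, -6.0, 25.7]
gripper_width: 0.003
```

Request:
drive_tool:
  rows:
    - {"tx":0,"ty":0,"tz":-0.2,"roll":0,"fingers":0}
    - {"tx":0,"ty":0,"tz":0,"roll":0,"fingers":0}
    - {"tx":0,"ty":0,"tz":0,"roll":0,"fingers":0}
    - {"tx":0,"ty":0,"tz":0,"roll":0,"fingers":0}
    - {"tx":0,"ty":0,"tz":0,"roll":0,"fingers":0}

```text
time: 14.75
position: [461.1, 206.1, 64.8]
tool_rot: [0.297, 0.955, -0.0, 0.001]
wrist_force: [-5.5, -5.4, 24.0]
gripper_width: 0.006
```

Run:
```python
from workcell import manip
from h import *
s=manip.sense();im=manip.capture("side")
print(s["time"],s["position"],s["wrist_force"],s["gripper_width"])
cv2.imwrite("pics/s10.png",cv2.resize(im[220:280,310:390,::-1],None,fx=8,fy=8,interpolation=cv2.INTER_CUBIC))
```

```text
14.75 [461.11075745 206.08485988  64.76081467] [-5.54937421 -5.3888662  24.02891941] 0.005910245048758128
```

View pics/s10.png

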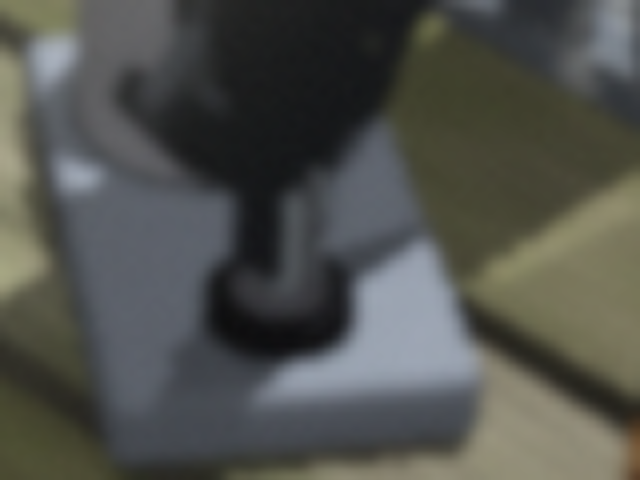

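Request:
drive_tool:
  rows:
    - {"tx":0,"ty":0,"tz":0,"roll":0,"fingers":0}
    - {"tx":0,"ty":0,"tz":0,"roll":0,"fingers":0}
    - {"tx":0,"ty":0,"tz":0,"roll":0,"fingers":0}
    - {"tx":0,"ty":0,"tz":0,"roll":0,"fingers":0}
    - {"tx":0,"ty":0,"tz":0,"roll":0,"fingers":0}
    - {"tx":0,"ty":0,"tz":0,"roll":0,"fingers":0}
    - {"tx":0,"ty":0,"tz":0,"roll":0,"fingers":0}
    - {"tx":0,"ty":0,"tz":0,"roll":0,"fingers":0}
    - {"tx":0,"ty":0,"tz":0,"roll":0,"fingers":0}
    - {"tx":0,"ty":0,"tz":0,"roll":0,"fingers":0}
    - {"tx":0,"ty":0,"tz":0,"roll":0,"fingers":0}
    - {"tx":0,"ty":0,"tz":0,"roll":0,"fingers":0}
    - {"tx":0,"ty":0,"tz":0,"roll":0,"fingers":0}
    - {"tx":0,"ty":0,"tz":0,"roll":0,"fingers":0}
    - {"tx":0,"ty":0,"tz":0,"roll":0,"fingers":0}
    - {"tx":0,"ty":0,"tz":0,"roll":0,"fingers":0}
    - {"tx":0,"ty":0,"tz":0,"roll":0,"fingers":0}
    - {"tx":0,"ty":0,"tz":0,"roll":0,"fingers":0}
    - {"tx":0,"ty":0,"tz":0,"roll":0,"fingers":0}
    - {"tx":0,"ty":0,"tz":0,"roll":0,"fingers":0}

```text
time: 16.8
position: [461.1, 206.1, 64.8]
tool_rot: [0.297, 0.955, -0.0, 0.001]
wrist_force: [-5.0, -4.9, 23.7]
gripper_width: 0.0
```

Request:
drive_tool:
  rows:
    - {"tx":0,"ty":0,"tz":0,"roll":0,"fingers":0}
    - {"tx":0,"ty":0,"tz":0,"roll":0,"fingers":0}
    - {"tx":0,"ty":0,"tz":0,"roll":0,"fingers":0}
    - {"tx":0,"ty":0,"tz":0,"roll":0,"fingers":0}
    - {"tx":0,"ty":0,"tz":0,"roll":0,"fingers":0}

```text
time: 17.3
position: [461.1, 206.1, 64.8]
tool_rot: [0.297, 0.955, -0.0, 0.001]
wrist_force: [-5.1, -4.8, 23.1]
gripper_width: 0.003
```

Request:
drive_tool:
  rows:
    - {"tx":0,"ty":0,"tz":-2,"roll":0,"fingers":0}
    - {"tx":0,"ty":0,"tz":-1,"roll":0,"fingers":0}
    - {"tx":0,"ty":0,"tz":0,"roll":0,"fingers":0}
    - {"tx":0,"ty":0,"tz":0,"roll":0,"fingers":0}

```text
time: 17.7
position: [460.9, 206.0, 66.1]
tool_rot: [0.297, 0.955, 0.0, 0.0]
wrist_force: [3.9, -1.0, 3.6]
gripper_width: 0.003
```

Request:
drive_tool:
  rows:
    - {"tx":0,"ty":0,"tz":-3,"roll":0,"fingers":0}
    - {"tx":0,"ty":0,"tz":-5,"roll":0,"fingers":0}
    - {"tx":0,"ty":0,"tz":-30,"roll":0,"fingers":0}
    - {"tx":0,"ty":0,"tz":-40,"roll":0,"fingers":0}
    - {"tx":0,"ty":0,"tz":-40,"roll":0,"fingers":0}
    - {"tx":-10,"ty":0,"tz":-40,"roll":0,"fingers":0}
    - {"tx":-30,"ty":0,"tz":-30,"roll":0,"fingers":0}
    - {"tx":-30,"ty":0,"tz":0,"roll":0,"fingers":0}
    - {"tx":0,"ty":0,"tz":0,"roll":0,"fingers":0}
    - {"tx":0,"ty":0,"tz":0,"roll":0,"fingers":0}

```text
time: 18.7
position: [517.3, 165.8, 253.0]
tool_rot: [0.298, 0.955, -0.0, -0.001]
wrist_force: [-0.3, 0.6, 0.7]
gripper_width: -0.003
```

Run:
```python
from workcell import manip
from h import *
s=manip.sense();im=manip.capture("wrist");i2=manip.capture("side")
print(s["time"],s["position"],s["wrist_force"],s["gripper_width"])
cv2.imwrite("pics/w11.png",im[:,:,::-1]);np.save("w11.npy",np.r_[s["position"],s["tool_rot"]])
cv2.imwrite("pics/s11.png",i2[:,:,::-1])
```

```text
18.7 [517.33559015 165.76520474 253.01122424] [-0.32663529  0.57504642  0.66278111] -0.0029684744972373984
```

View pics/w11.png

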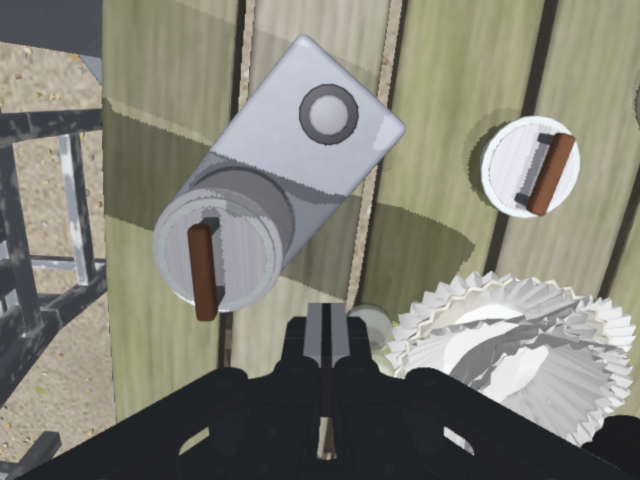

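View pics/s11.png

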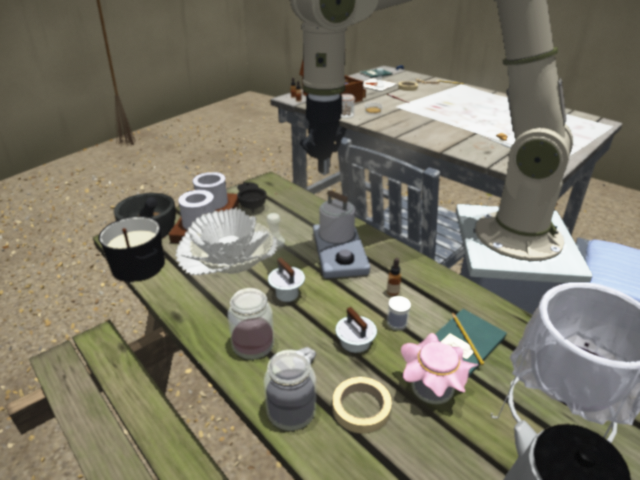

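The pot is home, the button is released and nothing else has moved. I'm checking the button's travel in the pictures: its expected top ring at both heights, over the released and pressed views.

Run:
```python
from workcell import manip
from h import *
cs=manip.get_calibration("side");T=np.linalg.inv(cs["cam_to_world"])
def proj(P):
    q=(T[:3,:3]@P.T).T+T[:3,3];q=q*[1,-1,-1]
    return cv2.projectPoints(q,np.zeros(3),np.zeros(3),cs["mtx"],cs["dist"])[0][:,0]
t=np.linspace(0,2*np.pi,40)
im=cv2.imread("pics/s11.png");crop=cv2.resize(im[230:285,310:380],None,fx=5.5,fy=5.5,interpolation=cv2.INTER_CUBIC)
out=[crop.copy()]
for z,col in((51.7,(0,0,255)),(45.7,(0,255,0))):
    P=np.c_[460.5+15*np.cos(t),205.8+15*np.sin(t),np.full(40,z)]
    k=((proj(P)-[310,230]+.5)*5.5).astype(np.int32);o=crop.copy();cv2.polylines(o,[k],True,col,1);out.append(o)
cv2.imwrite("pics/ov.png",cv2.resize(np.hstack(out[:2]),None,fx=1,fy=1))
a=np.hstack(out[1:]);cv2.imwrite("pics/ov2.png",a);print(a.shape)
```

```text
(302, 770, 3)
```

View pics/ov2.png

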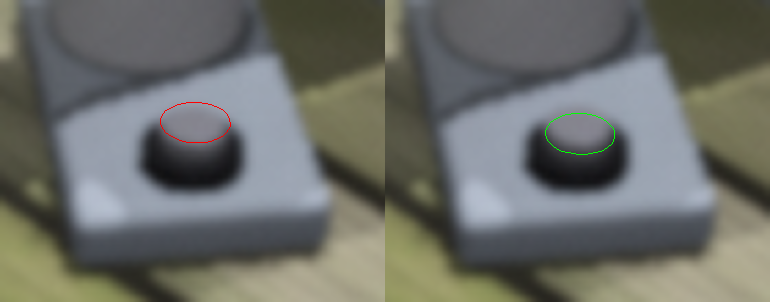

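View pics/ov.png

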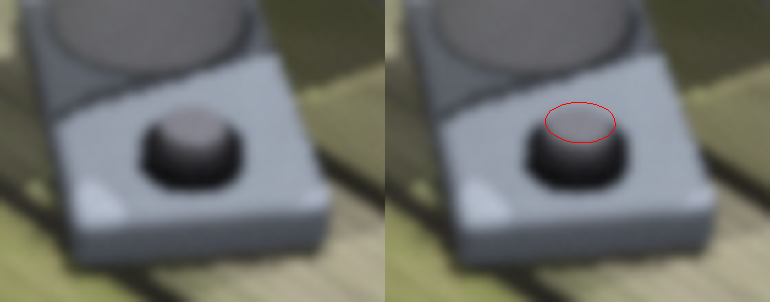

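The pictures put the released button top between the two rings, at about 49 mm, which doesn't confirm full travel. I'll go back and measure where contact starts by force.

Request:
drive_tool:
  rows:
    - {"tx":25,"ty":0,"tz":0,"roll":0,"fingers":0}
    - {"tx":30,"ty":0,"tz":20,"roll":0,"fingers":0}
    - {"tx":15,"ty":-0.3,"tz":30,"roll":0,"fingers":0}
    - {"tx":0,"ty":0,"tz":40,"roll":0,"fingers":0}
    - {"tx":0,"ty":0,"tz":40,"roll":0,"fingers":0}
    - {"tx":0,"ty":0,"tz":30,"roll":0,"fingers":0}
    - {"tx":0,"ty":0,"tz":18,"roll":0,"fingers":0}
    - {"tx":0,"ty":0,"tz":0,"roll":0,"fingers":0}
    - {"tx":0,"ty":0,"tz":0,"roll":0,"fingers":0}
    - {"tx":0,"ty":0,"tz":0,"roll":0,"fingers":0}

```text
time: 19.8
position: [460.5, 206.4, 77.2]
tool_rot: [0.297, 0.955, 0.001, 0.001]
wrist_force: [-0.1, 0.2, -0.1]
gripper_width: 0.001
```

Request:
drive_tool:
  rows:
    - {"tx":0,"ty":0,"tz":2,"roll":0,"fingers":0}
    - {"tx":0,"ty":0,"tz":0,"roll":0,"fingers":0}
    - {"tx":0,"ty":0,"tz":0,"roll":0,"fingers":0}

```text
time: 20.1
position: [460.4, 205.6, 74.2]
tool_rot: [0.297, 0.955, 0.0, 0.0]
wrist_force: [0.8, 0.4, 0.3]
gripper_width: -0.001
```

Request:
drive_tool:
  rows:
    - {"tx":0,"ty":0,"tz":1.5,"roll":0,"fingers":0}
    - {"tx":0,"ty":0,"tz":0,"roll":0,"fingers":0}
    - {"tx":0,"ty":0,"tz":0,"roll":0,"fingers":0}

```text
time: 20.4
position: [460.1, 205.6, 72.3]
tool_rot: [0.297, 0.955, -0.0, -0.0]
wrist_force: [-0.1, -0.1, 0.5]
gripper_width: 0.004
```

Request:
drive_tool:
  rows:
    - {"tx":0,"ty":0,"tz":1.5,"roll":0,"fingers":0}
    - {"tx":0,"ty":0,"tz":0,"roll":0,"fingers":0}
    - {"tx":0,"ty":0,"tz":0,"roll":0,"fingers":0}

```text
time: 20.7
position: [460.2, 205.7, 70.9]
tool_rot: [0.297, 0.955, 0.0, 0.0]
wrist_force: [1.2, -0.6, 1.2]
gripper_width: -0.0
```

Request:
drive_tool:
  rows:
    - {"tx":0,"ty":0,"tz":1.5,"roll":0,"fingers":0}
    - {"tx":0,"ty":0,"tz":0,"roll":0,"fingers":0}
    - {"tx":0,"ty":0,"tz":0,"roll":0,"fingers":0}

```text
time: 21.0
position: [460.3, 205.8, 69.4]
tool_rot: [0.297, 0.955, 0.0, 0.0]
wrist_force: [-0.5, 0.1, 1.4]
gripper_width: 0.001
```

Request:
drive_tool:
  rows:
    - {"tx":0,"ty":0,"tz":1.5,"roll":0,"fingers":0}
    - {"tx":0,"ty":0,"tz":0,"roll":0,"fingers":0}
    - {"tx":0,"ty":0,"tz":0,"roll":0,"fingers":0}

```text
time: 21.3
position: [460.2, 205.8, 67.9]
tool_rot: [0.297, 0.955, 0.0, 0.0]
wrist_force: [-0.5, 0.0, 2.2]
gripper_width: 0.001
```

Request:
drive_tool:
  rows:
    - {"tx":0,"ty":0,"tz":1.5,"roll":0,"fingers":0}
    - {"tx":0,"ty":0,"tz":0,"roll":0,"fingers":0}
    - {"tx":0,"ty":0,"tz":0,"roll":0,"fingers":0}

```text
time: 21.6
position: [460.3, 205.7, 66.4]
tool_rot: [0.297, 0.955, 0.0, 0.0]
wrist_force: [-0.0, 0.2, 3.0]
gripper_width: 0.001
```

Request:
drive_tool:
  rows:
    - {"tx":0,"ty":0,"tz":1,"roll":0,"fingers":0}
    - {"tx":0,"ty":0,"tz":0,"roll":0,"fingers":0}
    - {"tx":0,"ty":0,"tz":0,"roll":0,"fingers":0}

```text
time: 21.9
position: [460.2, 205.8, 65.4]
tool_rot: [0.297, 0.955, 0.0, 0.0]
wrist_force: [0.5, 0.0, 4.5]
gripper_width: -0.002
```

Request:
drive_tool:
  rows:
    - {"tx":0,"ty":0,"tz":0.8,"roll":0,"fingers":0}
    - {"tx":0,"ty":0,"tz":0,"roll":0,"fingers":0}
    - {"tx":0,"ty":0,"tz":0,"roll":0,"fingers":0}

```text
time: 22.2
position: [460.3, 205.8, 65.0]
tool_rot: [0.297, 0.955, -0.0, 0.0]
wrist_force: [-1.1, -1.2, 9.5]
gripper_width: 0.002
```

Force rises linearly from about 71 mm to 4.5 N at 65.4 mm, then hits a hard stop. So the earlier hold at 64.8 mm was fully down. Since I'm pressing again, I'll make this a full hold too and then let go.

Request:
drive_tool:
  rows:
    - {"tx":0,"ty":0,"tz":0.4,"roll":0,"fingers":0}
    - {"tx":0,"ty":0,"tz":0,"roll":0,"fingers":0}
    - {"tx":0,"ty":0,"tz":0,"roll":0,"fingers":0}
    - {"tx":0,"ty":0,"tz":0,"roll":0,"fingers":0}
    - {"tx":0,"ty":0,"tz":0,"roll":0,"fingers":0}
    - {"tx":0,"ty":0,"tz":0,"roll":0,"fingers":0}
    - {"tx":0,"ty":0,"tz":0,"roll":0,"fingers":0}
    - {"tx":0,"ty":0,"tz":0,"roll":0,"fingers":0}
    - {"tx":0,"ty":0,"tz":0,"roll":0,"fingers":0}
    - {"tx":0,"ty":0,"tz":0,"roll":0,"fingers":0}
    - {"tx":0,"ty":0,"tz":0,"roll":0,"fingers":0}
    - {"tx":0,"ty":0,"tz":0,"roll":0,"fingers":0}
    - {"tx":0,"ty":0,"tz":0,"roll":0,"fingers":0}
    - {"tx":0,"ty":0,"tz":0,"roll":0,"fingers":0}
    - {"tx":0,"ty":0,"tz":0,"roll":0,"fingers":0}
    - {"tx":0,"ty":0,"tz":0,"roll":0,"fingers":0}
    - {"tx":0,"ty":0,"tz":0,"roll":0,"fingers":0}
    - {"tx":0,"ty":0,"tz":0,"roll":0,"fingers":0}
    - {"tx":0,"ty":0,"tz":0,"roll":0,"fingers":0}
    - {"tx":0,"ty":0,"tz":0,"roll":0,"fingers":0}

```text
time: 24.2
position: [460.3, 205.8, 65.0]
tool_rot: [0.297, 0.955, -0.0, 0.0]
wrist_force: [-2.6, -1.6, 13.9]
gripper_width: -0.001
```

Request:
drive_tool:
  rows:
    - {"tx":0,"ty":0,"tz":0,"roll":0,"fingers":0}
    - {"tx":0,"ty":0,"tz":0,"roll":0,"fingers":0}
    - {"tx":0,"ty":0,"tz":0,"roll":0,"fingers":0}
    - {"tx":0,"ty":0,"tz":0,"roll":0,"fingers":0}

```text
time: 24.6
position: [460.3, 205.8, 65.0]
tool_rot: [0.297, 0.955, -0.0, 0.0]
wrist_force: [-3.2, -2.0, 14.1]
gripper_width: -0.005
```

Request:
drive_tool:
  rows:
    - {"tx":0,"ty":0,"tz":-3,"roll":0,"fingers":0}
    - {"tx":0,"ty":0,"tz":-5,"roll":0,"fingers":0}
    - {"tx":0,"ty":0,"tz":-30,"roll":0,"fingers":0}
    - {"tx":0,"ty":0,"tz":-40,"roll":0,"fingers":0}
    - {"tx":0,"ty":0,"tz":-40,"roll":0,"fingers":0}
    - {"tx":0,"ty":0,"tz":-40,"roll":0,"fingers":0}
    - {"tx":-20,"ty":0,"tz":-30,"roll":0,"fingers":0}
    - {"tx":-40,"ty":0,"tz":0,"roll":0,"fingers":0}
    - {"tx":-10,"ty":0,"tz":0,"roll":0,"fingers":0}
    - {"tx":0,"ty":0,"tz":0,"roll":0,"fingers":0}
    - {"tx":0,"ty":0,"tz":0,"roll":0,"fingers":0}

```text
time: 25.7
position: [516.6, 166.6, 251.4]
tool_rot: [0.297, 0.955, -0.0, -0.001]
wrist_force: [0.4, -0.2, -0.4]
gripper_width: 0.003
```

Run:
```python
from workcell import manip
from h import *
s=manip.sense();im=manip.capture("wrist");i2=manip.capture("side")
print(s["time"],s["position"],s["wrist_force"],np.abs(s["joint_vel"]).max())
cv2.imwrite("pics/w12.png",im[:,:,::-1]);cv2.imwrite("pics/s12.png",i2[:,:,::-1])
a=cv2.imread("pics/s7full.png")[200:,200:450].astype(int);b=i2[200:,200:450,::-1].astype(int);d=np.abs(a-b).max(2);print((d>40).sum())
```

```text
25.7 [516.56773194 166.5550964  251.35259383] [ 0.40344119 -0.17922959 -0.39784965] 0.017904021616054616
2327
```

View pics/w12.png

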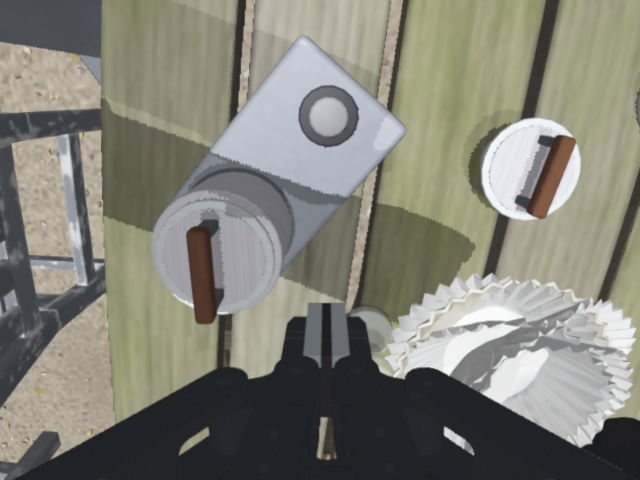

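View pics/s12.png

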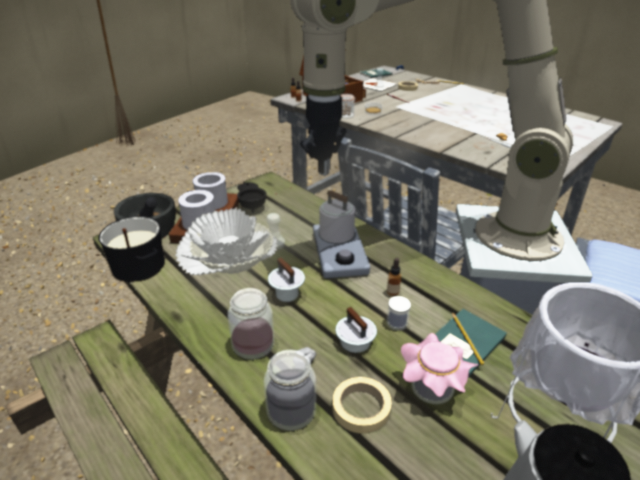

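The last pictures show the slim pot seated on the bath (wrist view about 220, 250; side view 338, 222) and the button up. The other two pots are upright and the bystanders are unmoved. I'm handing in.

```bash
python3 -c "
from workcell import manip
print(manip.job_done())"
```

```text
the job is handed in; nothing more can be done
None
```

The slim pot is nested in the bath on the stirrer, and the jog button has been held down and released. I handed in at about 26 s of the 72 s allowed.

**Nesting:** The bath's well measured about 46 mm wide, which matches the 45 mm bath, so I tried the slim pot first and never moved the other two. It went down freely. First contact came with the tool at about 141 mm, within 1 mm of the 140.5 mm I worked out for the flange on the rim. The wrist and side pictures show the flange on the rim and the lid level.

**Button:** I pressed it twice after nesting.
- **First press:** held about 3 s at 64.8 mm tool height, with about 24 N.
- **Doubt about full travel:** the released button top looked about 49 mm high in the pictures, not the roughly 52 mm that full travel implied.
- **Second press:** stepping down again, force rose from about 71 mm to 4.5 N at 65.4 mm, then hit a hard stop. That confirms full 6 mm travel within error, so the first hold counts. I held this one for about 2.4 s (up to 14 N) and then let go.

**Last checks:** The button is up, the other two pots stand upright where they were, and the bystanders look unmoved. A pixel comparison of the side view showed about 2,300 changed pixels; I took these to be the arm's shadow and did not follow them up. The arm was clear of everything, with wrist force under 1 N.

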